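Reset and start the game clock

TASK

Get the game clock ready on the dining table: take the stylus from its forked stand and push the recessed reset button, in the well in the middle of the clock's top, all the way in with the stylus tip, then hang the stylus back upright in the fork by its collar and let go of it. After that start the game by pressing the plunger at the king's end of the clock down to its stop and letting it spring back up. Leave the plunger at the pawn's end unpressed, do not bump the plant, and do not push the other things on the table about.

Things in the scene. Friction and masses are not known exactly. Their poses are not given: they have to be found in the camera images.
- clock: Game clock, grey block fixed to the table, 95 mm (x) by 190 mm (y), top at 60 mm. Origin: centre of its underside; z up. On top: two mushroom plungers at y = +60 (left) and -60 mm (right), and in the middle a round well 18 mm across, 14 mm deep, the reset button its floor. King and pawn stand off its two short ends, 135 mm from its centre, either way round; the bottle about 130 mm behind (+x).
- reset_top (a point): Centre of the top of the recessed reset button (steel disc, 17 mm across), at rest 14 mm below the clock's top (46 mm above the table); moves with the button.
- reset (a joint): Reset button travel in m: 0 at rest, 0.006 fully in; spring return, 1.5 N to start and 5 N fully in.
- plunger_l_top (a point): Top centre of the left plunger (clock y = +60 mm): black mushroom head 40 mm across and 10 mm thick on a 14 mm steel stem, head top at rest 30 mm above the clock's top (90 mm above the table); moves with it.
- plunger_r_top (a point): Top centre of the right plunger (clock y = -60 mm), the same shape.
- plunger_l (a joint): Left plunger travel in m: 0 up, 0.012 down at its stop; spring return, 3 N to start and 8 N at the stop.
- plunger_r (a joint): Right plunger travel, as for the left.
- stand: Stylus stand, fixed: wood foot 120 x 100 x 12 mm (x = -45 to +75), an upright 50 mm wide at x = +47 to +63 mm and on it a level steel fork 6 mm thick, 44 mm wide, top at 110 mm. Slot 13 mm wide, open towards -x: closed end at x = +8, prong ends at x = -35 mm. Origin: below the stylus place, at table level. The mill stands 105 mm off one side (y), the mug off the other; shaker behind.
- fork (a point): Where the stylus hangs: in the middle of the slot at the level of the fork's top face (110 mm above the table); axes as the stand's.
- stylus: Round stylus, 160 mm long, about 80 g, loose, hanging upright in the fork. Origin at its tip; z up its axis. Steel shaft 8 mm thick from 0 to 85 mm, collar 30 mm across from 85 to 91 mm (its underside rests on the fork), wooden handle 18 mm thick from 91 to 160 mm. Tip hangs 25 mm above the table. Lifts straight up out of the fork (90 mm) and goes back by lowering, or slides through the mouth.
- stylus_tip (a point): Tip of the stylus.
- stylus_collar (a point): Centre of the underside of the stylus's collar, 85 mm above the tip.
- king: Chess king, dark wood, 104 mm tall with a cross on top, base 42 mm across; loose. Origin: centre of its base. It marks the end of the clock whose plunger is to be pressed.
- pawn: Chess pawn, dark wood, 61 mm tall with a ball head, base 36 mm across; loose. Origin: centre of its base.
- mill: Pepper mill, dark wood, 230 mm tall, 56 mm across; loose. Origin: centre of its base.
- mug: White mug, 90 mm tall, 76 mm across with a handle reaching about 70 mm from its axis; loose. Origin: centre of its base.
- bottle: Green glass bottle, 250 mm tall, 70 mm across; loose. Origin: centre of its base.
- bowl: White bowl, 45 mm tall, 90 mm across; loose. Origin: centre of its base.
- shaker: Glass salt shaker, 80 mm tall, 44 mm across; loose. Origin: centre of its base.
- plant: Spiky green plant in a black pot on a wire stand, fixed between the clock and the stand; all of it within 70 mm of its axis, 390 mm tall. Origin: on its axis, at table level. Along the table's far edge and its sides (beyond x = 0.75 m, or |y| over 0.5 m) stand other fixed things, all under 0.17 m tall.
There are look-alikes about, which are no part of the job. What is shaped like the stand but orange or pink is not meant.

How it is judged (in metres and radians):
On the way, in this order (a step that is already met when the one before it is completed fails the run):
1. the reset button is pushed fully in (at least 4.5 of its 6 mm) by the stylus tip (value of joint reset above 0.0045 m and distance between stylus_tip and reset_top below 0.011 m), for 0.1 s.
2. the stylus hangs upright in the fork by its collar again, let go of (x of stylus_collar in the frame of fork between -0.022 and 0.012 m and y of stylus_collar in the frame of fork between -0.006 and 0.006 m and z of stylus_collar in the frame of fork between -0.004 and 0.004 m and angle between stylus's own z axis and vertical below 0.12 rad and contact force between the fingers and stylus below 0.1 N), for 0.2 s.
3. the plunger at the king's end is pressed to its stop (at least 10.5 of its 12 mm) (((y of king in the frame of clock above 0 m and value of joint plunger_l above 0.0105 m) or (y of king in the frame of clock below 0 m and value of joint plunger_r above 0.0105 m))), for 0.1 s.
At the end, for the whole second after the job is handed in: The stylus hangs at rest in the fork, let go, upright within 0.12 rad, collar underside within 4 mm of the fork's top, axis within 6 mm across the slot and from 22 mm mouthwards to 12 mm inwards of the fork point; reset button (1.5 mm) and plungers (2 mm) have sprung back up (all of step 2 and linear speed of stylus below 0.02 m/s and value of joint reset below 0.0015 m and value of joint each of plunger_l, plunger_r below 0.002 m); the robot touches nothing.
It fails at once if the king or pawn is shifted more than 25 mm or tipped (distance of any of king, pawn from where it was at the start of the episode above 0.025 m or angle between any of king, pawn's own z axis and vertical above 0.35 rad).
It fails at once if the mill, mug, bottle, bowl or shaker is shifted more than 25 mm or tipped (distance of any of mill, mug, bottle, bowl, shaker from where it was at the start of the episode above 0.025 m or angle between any of mill, mug, bottle, bowl, shaker's own z axis and vertical above 0.35 rad).
It fails at once if the plant is struck (over 3 N) by the robot or the stylus (contact force between any of the arm, the fingers, stylus and plant above 3 N).
It fails at once if the plunger on the pawn's side is pressed by more than 5 mm ((y of king in the frame of clock above 0 m and value of joint plunger_r above 0.005 m) or (y of king in the frame of clock below 0 m and value of joint plunger_l above 0.005 m)).
It also fails if it takes over 72 s, if anything falls off the work surface, if the arm or the gripper's body presses on something with over 40 N, if the wrist force passes 120 N, or if a joint passes its speed limit or range.

ROBOT

A 6-joint arm with a two-finger parallel gripper is mounted at the origin on the work surface. World frame = base frame: x ahead of the robot, y to its left, z up, the work surface at z = 0. Lengths are in mm, angles in rad, forces in N, time in s.
With the tool pointing down it reaches from about 325 to 900 mm from the base axis. Payload 6.1 kg.
Tool frame: the origin (TCP) lies on the mounting face of the last link; the fingertips stand 182 mm ahead of it and the grasp point (between the pads) lies 164 mm ahead of it (tip_extent is the distance from the TCP to the fingertips, in mm); z points along the fingers, y is the line along which they close (so a half turn about z gives the same grasp; the last joint's range is limited). The gripper opens to 87 mm and grips with 3 to 60 N. Pads are 19 mm wide; open, the fingers measure 117 mm over their backs; the gripper's body (75 mm by 190 mm) begins 51 mm behind the grasp point.
Start: joints at [1.04, 0.22, 1.526, -0, 1.395, -0.126], TCP at [246.145, 574.482, 404.738] pointing down, gripper open.
Joint ranges: [-2.98, 2.98], [-0.91, 2.08], [0.09, 2.57], [-1.24, 4.39], [0.2, 2.65], [-2.68, 2.68]. Speed limits (rad/s): [2.57, 2.57, 3.01, 3.14, 3.14, 3.14].

INTERFACE

Orientations are given as [roll, pitch, yaw] about the fixed x, y, z axes, in that order (R = Rz(yaw) Ry(pitch) Rx(roll)).
In Python, from station import * gives the robot as it stands. Calls block until the motion is done:
- move_to(position, orientation): joint-space move of the TCP to a pose.
- movel(position, rotation=None, max_speed=150, f_stop=None): straight line of the TCP; rotation=None keeps the orientation; max_speed is the mean speed in mm/s. With f_stop (N) it stops when the force on the tool has changed by that much, and returns True; else False.
- move_joints(angles): joint-space move.
- gripper_to(opening, effort=None): finger opening in mm; effort is the grip in N (None keeps the last); returns when the fingers have stopped.
- hold(seconds).
- inverse_kinematics(position, orientation): joint angles nearest the present ones, or None.
- get_obs(): the state.
- snapshot(name): name is "side" or "top" or "wrist"; returns a dict with "image" (400x640x3 uint8, red, green, blue), "K" (3x3 intrinsics, pixels), "cam_to_world" (4x4, takes a point from camera to world coordinates); the wrist camera has in their place "T_tool_cam" (4x4, takes a point from camera to tool coordinates, whose origin is the TCP and whose axes are the flange's). Camera axes: x right, y up, looking along -z (the intrinsics and any distortion apply to the point x, -y, -z); pixel columns grow to the right and rows downward; lengths in mm; the calibration is good to about 2 mm. The wrist camera is an equidistant fisheye: a pixel r from the principal point sees the ray r / f radians off the axis. A picture is of the moment at which its call begins: read the wrist's pose just before it. There is no depth.
A pose or a line that the arm cannot do raises Unreachable and nothing moves.
- finish_job(): hands the job in; it is judged then, once.
The state is a dict: "time_s": time; "joint_pos": joint angles; "qvel": joint speeds; "joint_torque": joint torques, N m; "ee_pos": TCP position; "orientation": TCP orientation; "wrist_force": force on the tool from outside, world axes, zero at the start; "wrist_torque": the same for the moment, N m; "gripper_width": finger opening in mm; "grasp_force": force on a finger pad.
Only numpy, scipy, OpenCV 4.12 (cv2) and the standard library are available. Lean on these libraries where they do the work, as an engineer would, in place of code of your own. Each camera call takes 0.05 s, during which the arm holds its last target. There are 200 camera calls.

## Working session

There is one attempt and no reset: what is moved stays moved. The work goes in short steps, each a Python script; the robot and the scene stay as the last script left them, time stands still between calls to the robot, and variables do not carry over. Pictures are saved under pics/ and viewed, at most 10 in all, crops included, and the job is handed in when it is done.

```bash
ls; mkdir -p pics
cat > a.py <<'E'
from station import *
import cv2,numpy as np,json
o=get_obs();print(o['time_s'],o['ee_pos'],o['orientation'])
for n in ("side","top","wrist"):
    s=snapshot(n);cv2.imwrite(f'pics/{n}0.png',s['image'][:,:,::-1]);np.save(f'{n}0.npy',s,allow_pickle=True)
    print(n,s['K'],s.get('cam_to_world',s.get('T_tool_cam')))
E
python3 a.py
```

```text
pics
0.0 [246.01773947 574.25075161 403.61121117] [-3.13962028e+00 -2.59317962e-04  2.73676403e+00]
side [[512.42590247   0.         319.38796689]
 [  0.         512.42590247 198.99798174]
 [  0.           0.           1.        ]] [[-9.06304329e-01  2.28404818e-01 -3.55589233e-01 -7.39500570e+01]
 [-4.22498827e-01 -4.69045055e-01  7.75558817e-01  1.28394236e+03]
 [ 1.03539992e-02  8.53128347e-01  5.21598331e-01  9.11197447e+02]
 [ 0.00000000e+00  0.00000000e+00  0.00000000e+00  1.00000000e+00]]
top [[442.80067667   0.         322.56217255]
 [  0.         442.80067667 205.01953187]
 [  0.           0.           1.        ]] [[-2.47016220e-03  9.99583337e-01 -2.87584785e-02  4.28629580e+02]
 [-9.99996949e-01 -2.46908413e-03  7.29979283e-05  7.21803907e+01]
 [ 1.96040967e-06  2.87585711e-02  9.99586387e-01  1.53733170e+03]
 [ 0.00000000e+00  0.00000000e+00  0.00000000e+00  1.00000000e+00]]
wrist [[309.70691629   0.         319.48655781]
 [  0.         309.70691629 197.25037268]
 [  0.           0.           1.        ]] [[-8.48571292e-04  9.53597406e-01  3.01083490e-01  8.30917473e+01]
 [ 9.99999617e-01  7.44214308e-04  4.61301063e-04  1.76133196e-01]
 [ 2.15824856e-04  3.01083766e-01 -9.53597672e-01  1.95699622e+01]
 [ 0.00000000e+00  0.00000000e+00  0.00000000e+00  1.00000000e+00]]
```

View pics/top0.png

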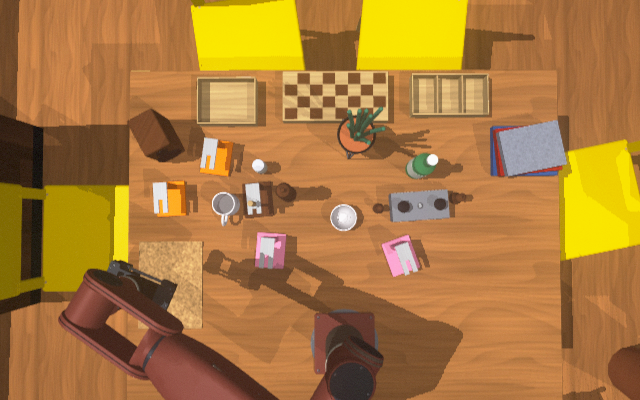

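View pics/side0.png

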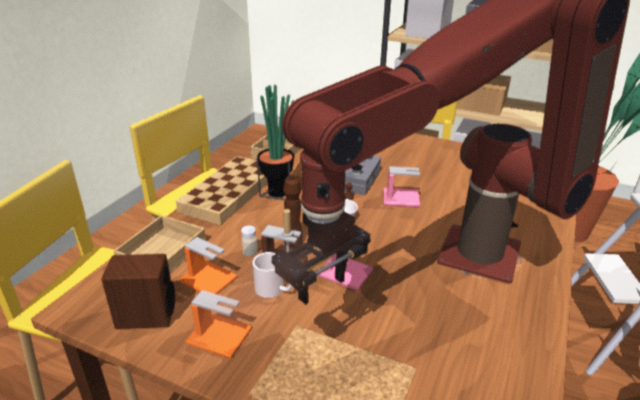

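The top view shows these stands:
- Orange at (216,157) and (170,198).
- Pink at (270,250) and (402,256).
- Wood-footed at (257,199), with the mill at (284,191), the mug at (224,205) and the shaker at (258,166).

The wooden one fits the description. The clock is at (420,205), with chess pieces at (379,208) and (456,197), and the plant is at (357,133). I'll enlarge the stand and clock areas.

Run:
```python
import cv2,numpy as np
im=cv2.imread('pics/top0.png')
f=lambda c:cv2.resize(c,None,fx=6,fy=6,interpolation=cv2.INTER_CUBIC)
a=f(im[165:225,205:310]);b=f(im[180:225,365:475]);w=660
p=lambda x:cv2.copyMakeBorder(x,0,0,0,w-x.shape[1],cv2.BORDER_CONSTANT)
o=np.vstack([p(a),p(b)[:240]]);print(o.shape);cv2.imwrite('pics/crop1.png',o)
```

```text
(600, 660, 3)
```

View pics/crop1.png

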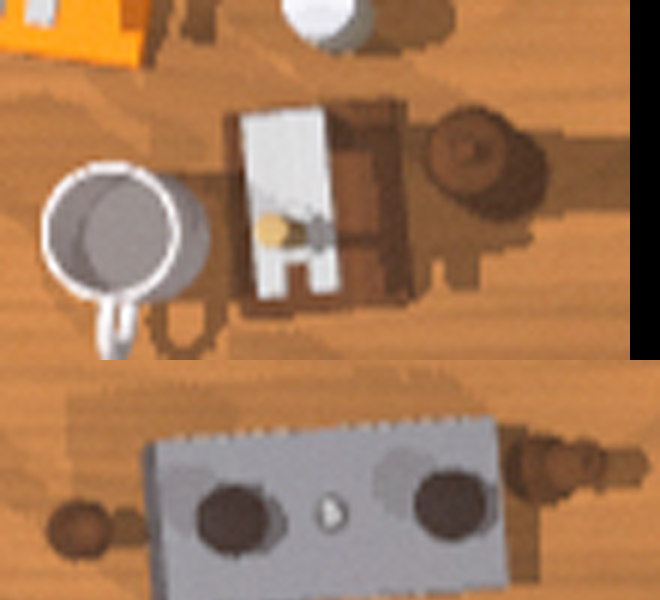

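View pics/wrist0.png

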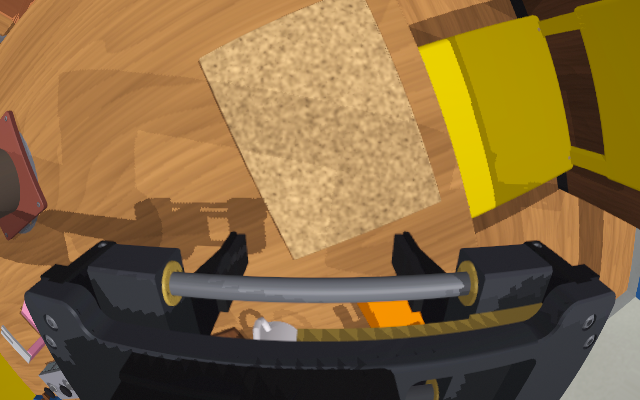

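In the enlarged crop, the wooden stand holds a stylus, its handle top at full-frame pixel (250.3,203.7). The slot opens towards the robot. A round ball-headed pawn is at the left (+y) end of the clock. The tall, cross-topped king is at the right (-y) end near pixel (460,197). The reset well is at about (420,205). Next I'll get coarse positions, then look with the wrist camera.

```bash
cat > h.py <<'E'
from station import *
import cv2,numpy as np
from scipy.spatial.transform import Rotation as Ro
def ray(s,u,v):
    K=s['K'];x=(u-K[0,2])/K[0,0];y=(v-K[1,2])/K[1,1]
    if 'T' in s:                      # wrist fisheye, s['T'] cam->world
        r=np.hypot(x,y);d=np.array([x/r*np.sin(r),-y/r*np.sin(r),-np.cos(r)]) if r>0 else np.array([0,0,-1.]);T=s['T']
    else: d=np.array([x,-y,-1]);T=s['cam_to_world']
    d=T[:3,:3]@d;return T[:3,3],d/np.linalg.norm(d)
def onz(s,u,v,z):
    o,d=ray(s,u,v);return o+d*(z-o[2])/d[2]
def tri(rays):
    A=sum(np.eye(3)-np.outer(d,d) for o,d in rays);b=sum((np.eye(3)-np.outer(d,d))@o for o,d in rays)
    p=np.linalg.solve(A,b);return p,[round(float(np.linalg.norm(np.cross(p-o,d))),1) for o,d in rays]
def wrist(name):
    o=get_obs();s=snapshot('wrist')
    T=np.eye(4);T[:3,:3]=Ro.from_euler('xyz',o['orientation']).as_matrix();T[:3,3]=o['ee_pos']
    s['T']=T@s['T_tool_cam'];cv2.imwrite(f'pics/{name}.png',s['image'][:,:,::-1]);np.save(name+'.npy',s,allow_pickle=True);return s
def load(n): return np.load(n+'.npy',allow_pickle=True).item()
def down(yaw): return [np.pi,0,yaw]
E
python3 - <<'E'
from h import *
s=load('top0')
P=lambda u,v,z:print((u,v),onz(s,u,v,z).round(0))
P(205+272/6,165+232/6,185)
for u in[(245,110),(322,108),(260,298),(340,292)]:P(205+u[0]/6,165+u[1]/6,110)
P(205+112/6,165+230/6,90);P(205+465/6,165+150/6,230)
for u in[(152,440),(495,420),(508,583)]:P(365+u[0]/6,180+(u[1]-360)/6,60)
P(365+233/6,180+160/6,90);P(365+452/6,180+145/6,90);P(365+331/6,180+155/6,50)
P(365+80/6,180+170/6,50);P(365+590/6,180+105/6,95)
P(357,133,100);P(343,217,40);P(432,160,250)
E
```

```text
(250.33333333333334, 203.66666666666666) [472. 293. 185.]
(245.83333333333334, 183.33333333333334) [540. 320. 110.]
(258.6666666666667, 183.0) [541. 278. 110.]
(248.33333333333334, 214.66666666666666) [439. 311. 110.]
(261.6666666666667, 213.66666666666666) [442. 268. 110.]
(223.66666666666666, 203.33333333333334) [477. 395.  90.]
(282.5, 190.0) [511. 190. 230.]
(390.3333333333333, 193.33333333333334) [ 510. -154.   60.]
(447.5, 190.0) [ 520. -345.   60.]
(449.6666666666667, 217.16666666666666) [ 430. -352.   60.]
(403.8333333333333, 206.66666666666666) [ 464. -194.   90.]
(440.3333333333333, 204.16666666666666) [ 472. -313.   90.]
(420.1666666666667, 205.83333333333334) [ 468. -256.   50.]
(378.3333333333333, 208.33333333333334) [ 460. -115.   50.]
(463.3333333333333, 197.5) [ 494. -387.   95.]
(357, 133) [705. -41. 100.]
(343, 217) [431.   3.  40.]
(432, 160) [ 596. -247.  250.]
```

Coarse checks agree with the sizes given: the fork is about 101 mm long, the plungers are 119 mm apart, and the handle lies on the fork point. Now close views of the stand from two wrist poses.

Run:
```python
from h import *
movel([246,574,480],max_speed=200)
move_to([440,180,480],down(1.665));hold(.3);wrist('w1')
movel([505,200,480]);hold(.3);wrist('w2')
o=get_obs();print(o['time_s'],o['ee_pos'],o['orientation'],o['joint_pos'])
a=cv2.imread('pics/w1.png');b=cv2.imread('pics/w2.png')
cv2.imwrite('pics/w12.png',np.hstack([a[0:300,120:520],b[0:300,120:520]]))
for n in('w1','w2'):
    s=load(n);o_,d=s['T'][:3,3],None
    print(n,s['T'][:3,3])
```

```text
3.5917 [504.61107201 199.91592037 480.31005987] [ 3.14109196e+00 -6.59767646e-05  1.66508546e+00] [ 2.31884569e-01 -1.72724322e-02  1.64203479e+00 -3.32786576e-06
  1.51632529e+00  1.37595628e-01]
w1 [432.22615421 263.51018014 460.3891147 ]
w2 [496.92885888 282.92922792 460.75613578]
```

View pics/w12.png

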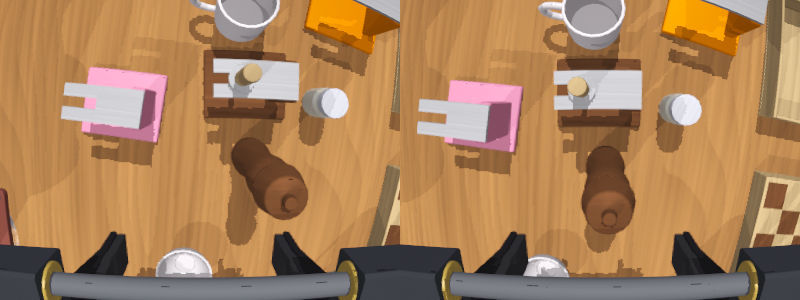

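w1/w2 show the stylus handle top at full-frame (371,74) and (297,87), the fork around it, with its prong ends to the left at x≈333 and x≈274. The mill is in front. Next I'll segment them and triangulate.

```bash
cat > st.py <<'E'
from h import *
def blob(m,uv,minA=20):
    n,l,st,c=cv2.connectedComponentsWithStats(m.astype(np.uint8))
    k=min((i for i in range(1,n) if st[i,4]>=minA),key=lambda i:np.hypot(*(c[i]-uv)));return l==k,c[k],st[k,4]
if __name__=='__main__':
    R=[];F=[]
    S={n:load(n) for n in('w1','w2')}
    for n,g in(('w1',(371,74)),('w2',(297,86))):
        s=S[n];im=s['image'];h=cv2.cvtColor(im,cv2.COLOR_RGB2HSV).astype(int)
        print([im[g[1]+dy,g[0]+dx].tolist() for dx,dy in((0,0),(-12,6),(25,0),(0,-30))])
        y,x=np.mgrid[:400,:640];roi=np.hypot(x-g[0],y-g[1])<16
        m=(h[...,0]>12)&(h[...,0]<25)&(h[...,1]>80)&(h[...,2]>180)&roi
        b,c,a=blob(m,g);print('handle',c,a)
        (cx,cy),r=cv2.minEnclosingCircle(np.argwhere(b)[:,::-1].astype(np.float32));print(cx,cy,r)
        R.append(ray(s,cx,cy))
        q=(h[...,1]<40)&(h[...,2]>150)&(np.hypot(x-g[0]-15,y-g[1])<75)
        b,c,a=blob(q,np.array(g)+(20,0),200);b=cv2.morphologyEx(b.astype(np.uint8),cv2.MORPH_OPEN,np.ones((3,3)))
        pts=np.argwhere(b)[:,::-1].astype(np.float32);rc=cv2.minAreaRect(pts);bx=cv2.boxPoints(rc);print('fork',rc,a)
        W=np.array([onz(s,*p,110) for p in bx]);print(W.round(1).tolist())
        F.append(bx)
    print('handle top',tri(R))
    for p in F[0]:
        # match by nearest world position
        w=onz(S['w1'],*p,110);j=np.argmin([np.linalg.norm(onz(S['w2'],*q,110)-w) for q in F[1]])
        print('corner',tri([ray(S['w1'],*p),ray(S['w2'],*F[1][j])]))
E
python3 st.py
```

```text
[[205, 177, 131], [114, 93, 66], [212, 212, 215], [145, 99, 57]]
handle [372.03212851  72.14859438] 249
371.84783935546875 71.84782409667969 9.224513053894043
fork ((375.5094299316406, 78.71697998046875), (86.2854232788086, 38.91172409057617), 1.9091525077819824) 2653
[[445.0, 271.3, 110.0], [442.2, 315.6, 110.0], [540.6, 326.9, 110.0], [544.1, 281.1, 110.0]]
[[222, 193, 144], [133, 85, 53], [215, 214, 218], [127, 87, 51]]
handle [296.67399267  86.01098901] 273
296.5 85.5 9.617792129516602
fork ((317.5, 89.5), (39.0, 87.0), 90.0) 2916
[[442.9, 315.9, 110.0], [539.5, 324.8, 110.0], [544.1, 280.5, 110.0], [446.6, 271.5, 110.0]]
handle top (array([475.39964539, 296.28728978, 183.21387761]), [0.1, 0.1])
corner (array([445.35300522, 271.30507009, 101.4221626 ]), [0.1, 0.1])
corner (array([442.26786454, 316.28358284, 105.53071067]), [0.1, 0.1])
corner (array([538.14522947, 324.55581464, 118.70416465]), [0.8, 0.8])
corner (array([543.77491315, 280.76947653, 111.35068532]), [0.3, 0.3])
```

The handle top measures z 183 (185 expected). The fork corners average z 109, fork length is 98 mm, yaw 0.099, and the stylus axis is at (475.4, 296.3). All of that is consistent, so I'll grasp it.

Run:
```python
from h import *
Y=np.pi/2+.099
movel([475.4,296.3,480],down(Y),max_speed=150)
movel([475.4,296.3,380],max_speed=150)
print(movel([475.4,296.3,322],max_speed=80,f_stop=8))
gripper_to(60);gripper_to(10,30);hold(.2)
o=get_obs();print(o['time_s'],o['ee_pos'],o['gripper_width'],o['grasp_force'],o['wrist_force'])
movel([475.4,296.3,440],max_speed=100)
o=get_obs();print(o['gripper_width'],o['grasp_force'],o['wrist_force'])
movel([475.4,296.3,500],max_speed=150)
movel([400,60,510],max_speed=250)
movel([358,-262,510],down(.067),max_speed=220);hold(.3);wrist('c1')
movel([358,-312,510],max_speed=150);hold(.3);wrist('c2')
o=get_obs();print(o['time_s'],o['ee_pos'],o['joint_pos'],o['gripper_width'])
a=cv2.imread('pics/c1.png');b=cv2.imread('pics/c2.png')
cv2.imwrite('pics/c12.png',np.hstack([a[0:300,120:520],b[0:300,120:520]]))
```

```text
False
7.875 [475.40268943 296.31297429 321.98738057] 17.294854320138118 30.000040819868445 [-0.33717156 -0.19486469 -1.13952847]
17.22493183935105 29.99999131076038 [ 0.49581891 -0.01863549 -1.10374074]
13.8333 [ 358.07436422 -311.51107663  510.18162132] [-8.82361815e-01 -1.96677343e-01  1.75236856e+00  4.90944714e-05
  1.58553160e+00  6.20787854e-01] 17.57415914994951
```

View pics/c12.png

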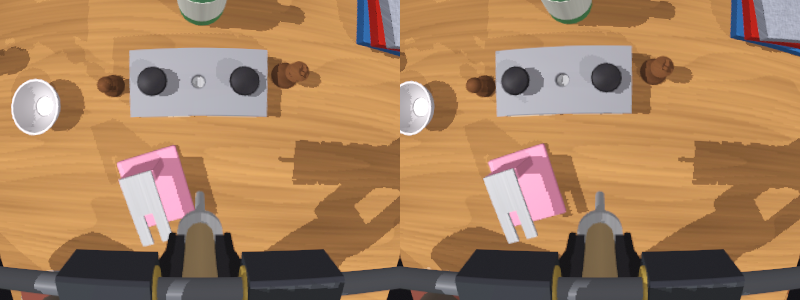

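c1/c2 show the clock with the well at full-frame (318,82) and (282,79), and the plungers at (271,81)/(364,81) and (235,80)/(326,78). The ball-headed pawn is on the left and the cross-topped king on the right, so plunger_r is the one to press. The stylus tip is visible at (319,193). Next I'll measure.

```bash
cat > ck.py <<'E'
from st import *
S={n:load(n) for n in('c1','c2')}
G={'c1':dict(well=(318,82),L=(271,81),R=(364,81)),'c2':dict(well=(282,79),L=(235,80),R=(326,78))}
y,x=np.mgrid[:400,:640];C={}
for n,s in S.items():
    im=s['image'];h=cv2.cvtColor(im,cv2.COLOR_RGB2HSV).astype(int)
    for k,g in G[n].items():
        d=np.hypot(x-g[0],y-g[1])
        if k=='well':
            v=im.astype(int).sum(2)/3;med=np.median(v[(d>10)&(d<14)]);m=(abs(v-med)>9)&(d<11)
        else: m=(h[...,2]<62)&(d<26)
        b,c,a=blob(m,g) if k!='well' else (m,None,m.sum())
        b=cv2.morphologyEx(b.astype(np.uint8),cv2.MORPH_OPEN,np.ones((3,3)))  if k!='well' else b
        (cx,cy),r=cv2.minEnclosingCircle(np.argwhere(b)[:,::-1].astype(np.float32))
        C[n,k]=(cx,cy);print(n,k,round(cx,1),round(cy,1),'r',round(r,1),a,'at z',onz(s,cx,cy,60 if k=='well' else 88).round(1))
        if k=='well' and n=='c1': print(v[g[1]-9:g[1]+10,g[0]-10:g[0]+11].astype(int))
for k in('well','L','R'): print(k,tri([ray(S[n],*C[n,k]) for n in S]))
for n,s in S.items():   # stylus tip: predicted pixel vs tapered bright shaft end
    T=np.linalg.inv(s['T_tool_cam'])
    p=T@[0,0,297,1];xx,yy,zz=p[0],-p[1],-p[2];t=np.arctan2(np.hypot(xx,yy),zz);r=np.hypot(xx,yy)
    print('pred tip',s['K'][0,2]+309.7*t*xx/r,s['K'][1,2]+309.7*t*yy/r)
    h=cv2.cvtColor(s['image'],cv2.COLOR_RGB2HSV).astype(int)
    m=(h[...,1]<45)&(x>300)&(x<340)&(y>180)&(y<214);b,c,a=blob(m,(319,203))
    for r in range(186,212,3):
        q=np.where(b[r])[0];print(r,(q.min(),q.max()) if len(q) else None,end=' ')
    print()
E
python3 ck.py
```

```text
c1 well 317.8 81.0 r 8.0 185 at z [ 470.9 -251.7   60. ]
[[184 185 184 184 183 183 183 184 180 176 177 177 180 182 182 182 182 182
  182 182 182]
 [184 184 183 183 183 182 177 169 156 147 147 149 159 171 177 180 181 181
  182 182 181]
 [184 183 183 183 179 174 155 127 106 103 103 102 111 139 160 173 179 181
  181 181 182]
 [183 186 187 181 165 143 116 113 122 127 125 116 151 130 131 150 170 181
  181 181 181]
 [184 189 191 176 139 111 123 144 156 171 186 181 205 187 149 126 153 180
  182 182 181]
 [183 184 179 160 110 118 153 162 161 188 220 219 206 212 191 153 143 170
  182 182 181]
 [184 183 174 138 102 147 159 161 161 182 208 208 205 212 211 187 148 153
  181 181 182]
 [184 183 172 131 117 157 161 159 158 180 208 208 205 212 211 191 157 150
  177 182 182]
 [184 184 170 121 128 158 161 148 138 173 208 207 205 212 211 200 171 142
  178 182 182]
 [184 184 169 123 134 157 161 148 138 173 208 207 205 211 211 208 185 137
  178 181 182]
 [183 183 176 152 121 136 156 148 138 173 208 207 205 212 211 199 174 158
  181 182 181]
 [183 183 176 152 118 135 138 138 138 173 208 207 205 212 211 18
[... 1056 characters left out ...]
0.3, 0.3])
R (array([ 474.91455477, -312.61863549,   83.10863934]), [0.3, 0.3])
pred tip 319.62636839137394 192.88136480694982
186 None 189 None 192 (np.int64(317), np.int64(322)) 195 (np.int64(316), np.int64(323)) 198 (np.int64(315), np.int64(323)) 201 (np.int64(315), np.int64(323)) 204 (np.int64(315), np.int64(324)) 207 (np.int64(315), np.int64(324)) 210 (np.int64(314), np.int64(324)) 
pred tip 319.62633125301977 192.88141398587734
186 None 189 None 192 (np.int64(317), np.int64(321)) 195 (np.int64(316), np.int64(322)) 198 (np.int64(316), np.int64(323)) 201 (np.int64(316), np.int64(323)) 204 (np.int64(315), np.int64(323)) 207 (np.int64(315), np.int64(323)) 210 (np.int64(315), np.int64(324))
```

The well is at (470.9, -251.7, 59.3), which matches the midpoint of the plungers, and the tip lies on the tool axis as predicted. Now I'll press reset, keeping the pose centred.

Run:
```python
from h import *
movel([470.9,-251.7,440],max_speed=150)
movel([470.9,-251.7,372],max_speed=100);hold(.2)
p=lambda:(lambda o:print(round(o['time_s'],2),o['ee_pos'].round(1),o['wrist_force'].round(2),round(o['gripper_width'],2)))(get_obs())
p();print(movel([470.9,-251.7,347],max_speed=30,f_stop=6));p()
for z in(341,338,336):
    r=movel([470.9,-251.7,z],max_speed=15,f_stop=12);p()
    if r:break
hold(.4);p()
```

```text
15.99 [ 471.1 -251.8  372.9] [ 0.9   0.03 -0.54] 17.4
False
16.98 [ 471.  -251.7  347.2] [ 0.18  0.35 -0.08] 17.19
17.52 [ 471.  -251.8  341.3] [ 1.1  -0.3   0.79] 17.01
17.88 [ 471.  -251.8  338.2] [0.57 0.27 2.8 ] 17.6
18.16 [ 471.1 -251.8  336.7] [-0.72  0.32  6.63] 17.22
18.56 [ 471.1 -251.8  336.7] [-0.59  0.65  5.69] 17.12
```

Run:
```python
from h import *
p=lambda:(lambda o:print(round(o['time_s'],2),o['ee_pos'].round(1),o['wrist_force'].round(2),round(o['gripper_width'],2)))(get_obs())
for z in(335.5,334.5):
    movel([470.9,-251.7,z],max_speed=15,f_stop=12);hold(.3);p()
movel([470.9,-251.7,400],max_speed=80);movel([470.9,-251.7,500],max_speed=180);p()
movel([400,-60,510],max_speed=220);movel([370,100,510],down(np.pi/2+.099),max_speed=220);p()
movel([475.4,185,520],max_speed=200)
movel([475.4,296.3,510],max_speed=200);hold(.3);wrist('r1');p()
cv2.imwrite('pics/r1c.png',cv2.imread('pics/r1.png')[100:330,170:470])
```

```text
19.11 [ 471.2 -251.9  336.6] [0.27 0.05 8.48] 17.39
19.66 [ 471.3 -252.   336.4] [-1.7   1.58 12.75] 17.33
21.33 [ 470.7 -251.6  498.6] [ 0.5   0.33 -1.61] 17.49
24.17 [370.1  99.7 509.9] [ 0.13  0.65 -0.11] 17.14
26.05 [475.6 295.6 510.2] [-0.17  0.6  -0.48] 17.3
```

View pics/r1c.png

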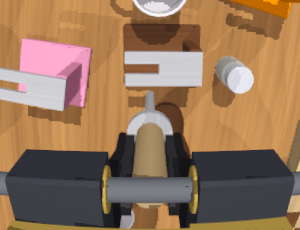

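The reset button bottomed out, with force rising while z stayed at 336.5. In the picture the tip is still at (319.5,192) as predicted, and the empty fork is ahead with its mouth to the left. Now I'll lower the stylus back and release it.

Run:
```python
from h import *
p=lambda:(lambda o:print(round(o['time_s'],2),o['ee_pos'].round(1),o['wrist_force'].round(2),round(o['gripper_width'],2),round(o['grasp_force'],1)))(get_obs())
X,Yy=475.4,296.3
print(movel([X,Yy,425],max_speed=150));hold(.2);p()
print(movel([X,Yy,335],max_speed=60,f_stop=5));p()
print(movel([X,Yy,321.5],max_speed=20,f_stop=4));p()
```

```text
False
26.97 [475.7 296.5 426.5] [ 1.44  0.3  -1.83] 17.8 30.0
False
28.62 [475.6 296.4 335.5] [ 0.51 -0.29 -1.11] 17.26 30.0
True
29.24 [475.2 296.2 321.9] [ 0.85 -0.15  4.69] 17.56 30.0
```

```bash
python3 - <<'E'
from h import *
p=lambda:(lambda o:print(round(o['time_s'],2),o['ee_pos'].round(1),o['wrist_force'].round(2),round(o['gripper_width'],2),round(o['grasp_force'],1)))(get_obs())
gripper_to(50);hold(.5);p()
movel([475.4,296.3,400],max_speed=80);movel([475.4,296.3,480],max_speed=150)
movel([440,180,480],max_speed=180);hold(.3);wrist('f1');p()
movel([505,200,480],max_speed=150);hold(.3);wrist('f2')
a=cv2.imread('pics/f1.png');b=cv2.imread('pics/f2.png')
cv2.imwrite('pics/f12.png',np.hstack([a[0:300,120:520],b[0:300,120:520]]))
E
sed -e "s/'w1'/'f1'/g;s/'w2'/'f2'/g" st.py > st2.py; python3 st2.py
```

```text
30.58 [474.9 296.  321.1] [ 0.76 -0.38 -0.46] 50.16 0.0
33.58 [440.1 180.5 479.8] [ 1.12 -0.08 -0.98] 50.33 0.0
[[211, 183, 135], [138, 114, 82], [203, 201, 206], [145, 101, 59]]
handle [373.01593625  72.35856574] 251
373.0 72.375 9.118247985839844
fork ((376.5301513671875, 78.88673400878906), (86.8131103515625, 38.98566818237305), 2.815556764602661) 2678
[[444.3, 271.5, 110.0], [441.9, 316.0, 110.0], [541.0, 326.3, 110.0], [544.0, 280.4, 110.0]]
[[226, 197, 148], [137, 87, 54], [218, 217, 222], [124, 84, 51]]
handle [297.56884058  85.69565217] 276
297.5 85.5 9.617792129516602
fork ((318.5087890625, 88.8401107788086), (87.48555755615234, 39.449825286865234), 0.7638984322547913) 2920
[[445.9, 272.0, 110.0], [442.6, 317.0, 110.0], [539.7, 325.1, 110.0], [543.9, 280.2, 110.0]]
handle top (array([475.21496845, 295.8124312 , 183.7257607 ]), [0.1, 0.1])
corner (array([444.60107849, 271.72209335, 100.90137386]), [0.0, 0.0])
corner (array([441.92935611, 317.06854228, 105.16243044]), [0.4, 0.4])
corner (array([538.55512475, 324.50159093, 118.10380953]), [0.4, 0.4])
corner (array([543.86009698, 280.30203335, 110.4997598 ]), [0.1, 0.1])
```

View pics/f12.png

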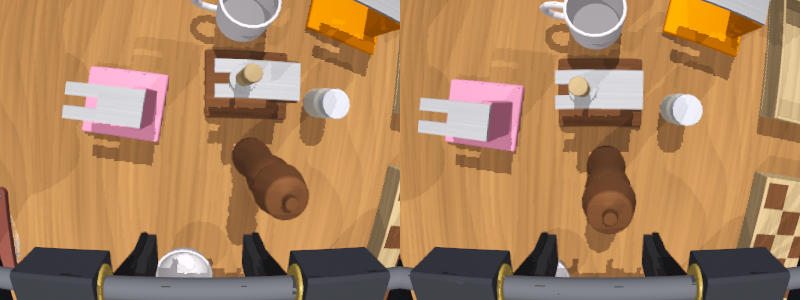

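The stylus is back: its handle top is at (475.2, 295.8, 183.7), within 1 mm of its starting position and upright. It hangs in the fork at (297,86) in f2. Now I'll press the king-end plunger (right), at about (474.6, -312.3).

Run:
```python
from h import *
p=lambda:(lambda o:print(round(o['time_s'],2),o['ee_pos'].round(1),o['wrist_force'].round(2),round(o['gripper_width'],2)))(get_obs())
movel([400,60,480],max_speed=220);gripper_to(0,10)
movel([390,-160,450],down(-.2),max_speed=220)
movel([474.6,-312.3,400],down(-.5),max_speed=180)
movel([474.6,-312.3,290],max_speed=120);hold(.3);p()
for z in(275,268,264,261,259.5,258):
    r=movel([474.6,-312.3,z],max_speed=30,f_stop=18);p()
    if r:break
hold(.4);p()
```

```text
41.07 [ 474.7 -312.4  290.6] [0.2  0.1  0.37] 0.3
41.72 [ 474.6 -312.3  274.9] [-0.23  0.23 -0.59] 0.31
42.1 [ 475.  -312.6  268.7] [ 0.98 -0.11  4.83] 0.4
42.38 [ 475.  -312.6  264.8] [0.33 0.29 6.52] 0.48
42.63 [ 475.  -312.6  262. ] [ 0.23 -0.57  7.55] 0.64
42.88 [ 475.  -312.6  260.7] [-0.33 -0.15  8.12] 0.55
43.13 [ 475.1 -312.7  260.5] [-3.68  2.37 16.44] 0.59
43.53 [ 475.1 -312.7  260.5] [-3.35  1.89 15.88] 0.55
```

The plunger is at its stop: force jumped from 8 to 16 N with z held at 260.5. I'll lift clear, check and hand in.

Run:
```python
from h import *
movel([474.6,-312.3,300],max_speed=60);movel([474.6,-312.3,450],max_speed=150)
movel([360,-312,500],down(-.2),max_speed=150);hold(1)
wrist('z1');s=snapshot('top');print(get_obs()['time_s'])
a=cv2.imread('pics/z1.png')[0:300,100:500]
b=cv2.resize(s['image'][140:240,190:320,::-1],(390,300));cv2.imwrite('pics/z.png',np.hstack([a,b]))
```

```text
47.6167
```

View pics/z.png

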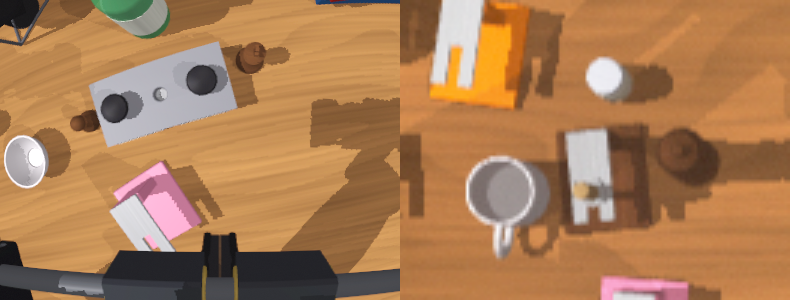

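Both plungers are up, at (115,107) and (201,80). The king, pawn, bottle and bowl stand in place, the stylus hangs in the fork at (583,190), and the gripper is clear.

```bash
python3 -c "
from station import *
print(finish_job())"
```

```text
the job is handed in; nothing more can be done
None
```

I pushed the reset button to its stop with the stylus, hung the stylus back in its fork and let go, pressed the king-end (right) plunger to its stop and let it spring back, then handed the job in at about 48 s; no verdict came back.

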